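# Nest the parts cups and hold them over the counting scale while it zeroes

## Robot

A 6-joint arm with a two-finger parallel gripper is mounted at the origin on the work surface. World frame = base frame: x ahead of the robot, y to its left, z up, the work surface at z = 0. Lengths are in mm, angles in rad, forces in N, time in s.
With the tool pointing down it reaches from about 275 to 750 mm from the base axis. Payload 10.2 kg.
Tool frame: the origin (TCP) lies at the very end of the fingers, on their centre line; the grasp point (between the pads) lies 19 mm behind it; x points along the fingers, y is the direction in which the jaws open and shut, and the axes are right-handed (so a half turn about x gives the same grasp; the last joint's range is limited). The gripper opens to 85 mm and grips with 20 to 120 N. Pads are 22 mm wide; open, the fingers measure 114 mm over their backs; the gripper's body (76 mm by 85 mm) begins 54 mm behind the grasp point. The pads swing forward as they close: fully open they stand 13 mm farther back than shut.
Start: joints at [0.964, 0.313, 1.498, -0, 1.331, -0.223], TCP at [196.597, 486.807, 231.294] pointing down, gripper open.
Joint ranges: [-2.94, 2.94], [-0.97, 2.17], [0.19, 2.56], [-1.23, 4.37], [0.02, 3.11], [-2.88, 2.88]. Speed limits (rad/s): [2.39, 2.39, 3.01, 3.14, 3.14, 3.14].

## Interface

Orientations are given as a rotation vector (axis times angle).
In Python, from rig import arm gives the robot as it stands.
- The arm moves only by the tool play_rows, never from a script. Its argument "motion" is a list of rows, each a list of 3 entries, a list of its own where there are three numbers: the closure, from -1 (fully open) to 1 (shut), then the shift along the world's x, y, z in cm, then the turn, a rotation vector about the world's x, y, z in rad. A call has 1 to 20 rows; each row shifts and turns the commanded pose from where the row before left it; what a row does not reach is not made up. A row lasts 1/8 s, in which the tool goes at most 62.5 mm and 10.7 degrees, less where a joint would pass 70% of its speed; a pose out of reach is approached as far as the arm can. A call is refused whole if a number of a shift passes 6.25 or a number of a turn 0.188, either way. A call with a gripper value outside its range is refused whole. The fingers move at their own pace and stop on an object; "newtons" is the grip in N (left out, the last holds). Time passes only in rows, so rows that do not move let the fingers close. It gives the time, the measured TCP pose, the force and the opening at its end, in the units of the state.
- arm.observe(): the state, without advancing time (a new reading comes with each control period).
- arm.read_camera(name): name is "scene" or "top" or "wrist"; returns a dict with "color" (480x640x3 uint8, blue, green, red), "intrinsics" (3x3 intrinsics, pixels), "extrinsics" (4x4, takes a point from camera to world coordinates); the wrist camera has in their place "hand_eye" (4x4, takes a point from camera to tool coordinates, whose origin is the TCP and whose axes are the tool frame's). Camera axes: x right, y down, z forward; pixel columns grow to the right and rows downward; lengths in mm; the calibration is good to about 2 mm. A picture is of the moment at which its call begins: read the wrist's pose just before it. There is no depth.
- arm.close_job(): hands the job in, once; it reports no verdict.
The state is a dict: "clock": time; "joints": joint angles; "qvel": joint speeds; "joint_efforts": joint torques, N m; "tcp_pos": TCP position; "tcp_rot": TCP orientation; "ft_force": force on the tool from outside, world axes, zero at the start; "ft_torque": the same for the moment, N m; "finger_gap": finger opening in mm.
Only numpy, scipy, OpenCV 4.12 (cv2) and the standard library are available. Lean on these libraries where they do the work, as an engineer would, in place of code of your own. Each camera call takes 0.05 s, during which the arm holds its last target.

## Task

Nest the small aluminium parts cup in the middle of the large one where that stands on the rubber mat and let go of it, then grip the large cup and carry the nested pair over the offcut rack to the counting scale. Hold the pair upright and still about 15 mm above the small raised ring on the scale's pan, centred on it and touching nothing, while the scale zeroes: finish still holding, without setting the cups down. Do not knock the rack or touch the scale on the way, and leave the other things on the bench where they are.

Things in the scene. Friction and masses are not known exactly. Their poses are not given: they have to be found in the camera images.
- cup_small: the smaller of two plain aluminium parts cups, round, tapered, open at the top, heavy-footed, 62 mm high: foot 38 mm wide, widening to 44 mm at 40 mm height, then a shoulder out to an upright band 50 mm wide from 43 mm height to the rim. Wall 3 mm. 0.07 to 0.16 kg. Stands on the rubber mat. Origin: centre of its underside, z up its axis.
- cup_large: the larger cup, same look, 66 mm high: foot 42 mm wide, widening to 58 mm at 43 mm height, then an upright band 66 mm wide from 46 mm height to the rim. Wall 3 mm, mouth 60 mm inside, inner floor 26 mm above its underside: the small cup nested in it stands on that floor, its rim 22 mm above the large rim (88 mm in all). 0.11 to 0.24 kg. On the mat. Origin: centre of its underside, z up.
- seat (a point): centre of the small raised steel ring (62 mm outside, 54 mm inside, 10 mm tall) fixed in the middle of the scale's pan, at the height of the ring's top edge, z up. It is 74 mm above the bench.
- scale: grey counting scale, fixed for the job, 240 x 210 mm and 46 mm high, a sloping display console along its -x edge (up to 72 mm) and a round steel pan, 150 mm wide, top at 64 mm, centred 30 mm to +x of its origin. Origin: centre of its underside. Stands across the rack from the mat: left or right varies.
- rack: green sheet-steel trough between mat and scale, fixed, 420 mm long (its x), 90 mm wide (its y), walls 110 mm high, with short tube and bar offcuts standing in it, the highest 150 mm above the bench. Origin: centre of its underside on the bench.
- mat: black rubber mat, fixed, 280 x 220 x 3 mm, on which the cups and the collar stand. Origin: centre of its underside on the bench.
- collar: bystander on the mat: short straight steel tube, 64 mm in diameter, 40 mm high, open at both ends. Origin: centre of its underside.
- jar: bystander beyond the scale: closed jar, 56 mm in diameter, 85 mm high. Origin: centre of its underside.
- roll: bystander beyond the mat: cardboard roll core lying flat, 90 mm in diameter, 24 mm high. Origin: centre of its underside.
- wrench: bystander at the back: steel wrench lying flat along its x, about 180 mm long. Origin: about its middle.
- carton: bystander at the back: closed carton 80 x 100 x 60 mm. Origin: centre of its underside.
- screwdriver: bystander at the left side: screwdriver lying along its x, about 200 mm long. Origin: about its middle.
- angle: bystander at the right side: aluminium angle offcut lying along its x, 160 x 40 x 40 mm. Origin: centre of its underside.
There are look-alikes about, which are no part of the job. Leave any blue or green look-alike of the cup_large alone. Leave any red look-alike of the cup_small alone.

How it is judged (in metres and radians):
On the way, in this order (a step that is already met when the one before it is completed fails the run):
1. the small cup stands nested in the large one on the mat, upright and let go (horizontal distance between cup_small and cup_large below 0.007 m and z of cup_small in the frame of cup_large between 0.02 and 0.034 m and angle between the z axis of cup_small and the z axis of cup_large, either way round below 0.12 rad and height (world z) of cup_large below 0.01 m and angle between cup_large's own z axis and vertical below 0.1 rad and contact force between the fingers and cup_small below 0.1 N and contact force between the fingers and cup_large below 0.1 N), for 0.2 s.
2. the nested pair passes over the rack, its underside more than 120 mm above the bench (horizontal distance between cup_small and cup_large below 0.007 m and z of cup_small in the frame of cup_large between 0.02 and 0.034 m and angle between the z axis of cup_small and the z axis of cup_large, either way round below 0.12 rad and height (world z) of cup_large above 0.12 m and y of cup_large in the frame of rack between -0.045 and 0.045 m and x of cup_large in the frame of rack between -0.21 and 0.21 m), for 0.05 s.
At the end, for the whole second after the job is handed in: The small cup is nested in the large one (axes within 7 mm, small one 20 to 34 mm higher), the large cup gripped by the fingers, its underside 4 to 30 mm above the seat ring's top edge and within 8 mm of its centre, upright within 0.12 rad, still (under 20 mm/s), nothing touching the scale (horizontal distance between cup_small and cup_large below 0.007 m and z of cup_small in the frame of cup_large between 0.02 and 0.034 m and angle between the z axis of cup_small and the z axis of cup_large, either way round below 0.12 rad and horizontal distance between cup_large and seat below 0.008 m and z of cup_large in the frame of seat between 0.004 and 0.03 m and angle between cup_large's own z axis and vertical below 0.12 rad and contact force between the fingers and cup_large above 0.5 N and linear speed of each of cup_large, cup_small below 0.02 m/s and contact force between anything else and scale below 0.1 N); the arm keeps its last pose, push and grip.
It fails at once if the scale is touched with more than 1 N (contact force between anything else and scale above 1 N).
It fails at once if the rack is touched with more than 2 N (contact force between anything else and rack above 2 N).
It fails at once if a bystander is moved by more than 25 mm (distance of any of collar, jar, roll, wrench, carton, screwdriver, angle from where it was at the start of the episode above 0.025 m).
It also fails if it takes over 64 s, if anything falls off the work surface, if the arm or the gripper's body presses on something with over 40 N, if the wrist force passes 120 N, or if a joint passes its speed limit or range.

## Working session

There is one attempt and no reset: what is moved stays moved. The work goes in short steps, Python scripts to look and compute and a tool call to move; the robot and the scene stay as the last step left them, time stands still between calls to the robot, and variables do not carry over. Pictures are saved under pics/ and viewed, and the job is handed in when it is done.

Besides the shell and the picture viewer there is one more tool, called after ">>>" as name([rows], argument=value, ...), one row to a line, values as JSON. play_rows: Moves the arm, as the interface text tells. Its arguments: {"type":"object","properties":{"motion":{"type":"array","items":{"type":"array"}},"newtons":{"type":"number"}},"required":["motion"]}

```bash
mkdir -p pics; ls; python3 - <<'E'
from rig import arm
import cv2
print(arm.observe())
for n in ("scene","top","wrist"):
    c=arm.read_camera(n); cv2.imwrite(f"pics/{n}0.png",c["color"])
    print(n,{k:v for k,v in c.items() if k!="color"})
E
```

```text
pics
{'clock': 0.0, 'joints': array([ 9.63607870e-01,  3.13446208e-01,  1.49848654e+00, -2.93488715e-05,
        1.33099003e+00, -2.23414763e-01]), 'qvel': array([ 0.00087208, -0.00103377,  0.00075177,  0.00092177, -0.00083579,
       -0.00081512]), 'joint_efforts': array([ 2.01480134e-04, -4.12270725e+01, -2.59739524e+01, -1.57718373e-04,
        4.25507053e-03,  1.94301117e-05]), 'tcp_pos': array([196.43624225, 486.56880591, 230.71839942]), 'tcp_rot': array([ 0.30012613,  1.5502587 , -0.30206581]), 'ft_force': array([-0.22307537,  0.49984906,  0.66330189]), 'ft_torque': array([ 0.02855678, -0.04405688,  0.04889617]), 'finger_gap': 85.47167470637002}
scene {'intrinsics': array([[491.49496439,   0.        , 323.39172472],
       [  0.        , 491.49496439, 236.07710975],
       [  0.        ,   0.        ,   1.        ]]), 'extrinsics': array([[-5.52482092e-01,  6.06301133e-01, -5.71981183e-01,
         1.21820781e+03],
       [ 8.33521749e-01,  4.00023985e-01, -3.81080445e-01,
         4.99328353e+02],
       [-2.24331382e-03, -6.87298878e-01, -7.26371269e-01,
         9.63490719e+
[... 451 characters left out ...]
      [ 2.66922065e-02, -6.87821983e-02, -9.97274554e-01,
         1.26379467e+03],
       [ 0.00000000e+00,  0.00000000e+00,  0.00000000e+00,
         1.00000000e+00]])}
wrist {'intrinsics': array([[394.04214504,   0.        , 323.31763378],
       [  0.        , 394.04214504, 233.91360152],
       [  0.        ,   0.        ,   1.        ]]), 'hand_eye': array([[-3.61186677e-04, -3.17416807e-01,  9.48286054e-01,
        -1.42872513e+02],
       [ 9.99999418e-01,  8.48967030e-04,  6.65055516e-04,
         8.85352868e-02],
       [-1.01616339e-03,  9.48285743e-01,  3.17416316e-01,
        -8.17780692e+01],
       [ 0.00000000e+00,  0.00000000e+00,  0.00000000e+00,
         1.00000000e+00]])}
```

View pics/top0.png

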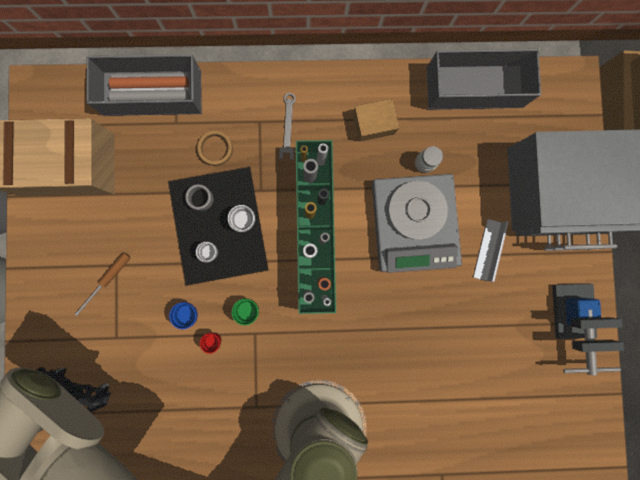

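View pics/scene0.png

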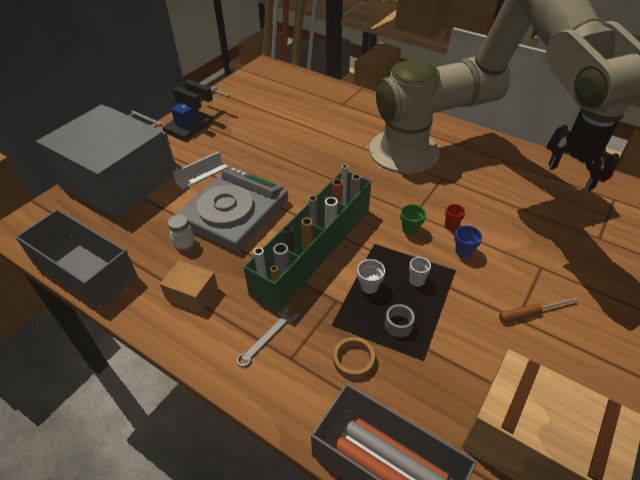

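View pics/wrist0.png

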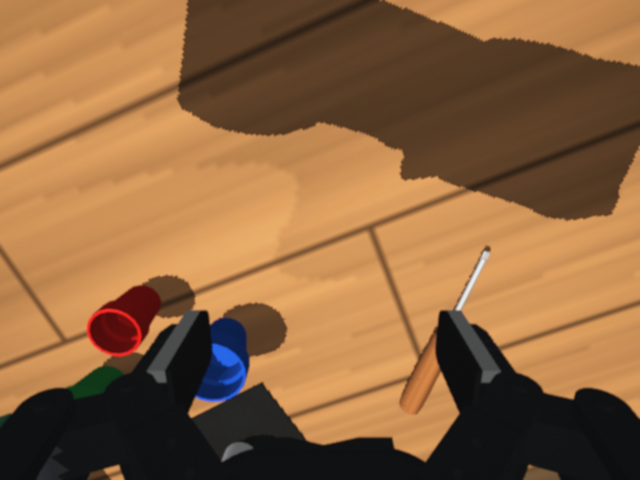

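The top view shows the large cup at about (241,219), the small cup at (206,252), the collar at (198,197) and the ring at (417,209). I'll enlarge these next.

```bash
python3 - <<'E'
import cv2
t=cv2.imread("pics/top0.png"); s=cv2.imread("pics/scene0.png")
cv2.imwrite("pics/tA.png",cv2.resize(t[170:280,165:275],None,fx=5,fy=5,interpolation=cv2.INTER_CUBIC))
cv2.imwrite("pics/tB.png",cv2.resize(t[170:275,365:470],None,fx=5,fy=5,interpolation=cv2.INTER_CUBIC))
cv2.imwrite("pics/sA.png",cv2.resize(s[240:350,340:450],None,fx=5,fy=5,interpolation=cv2.INTER_CUBIC))
E
```

```text
(no output)
```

View pics/tA.png

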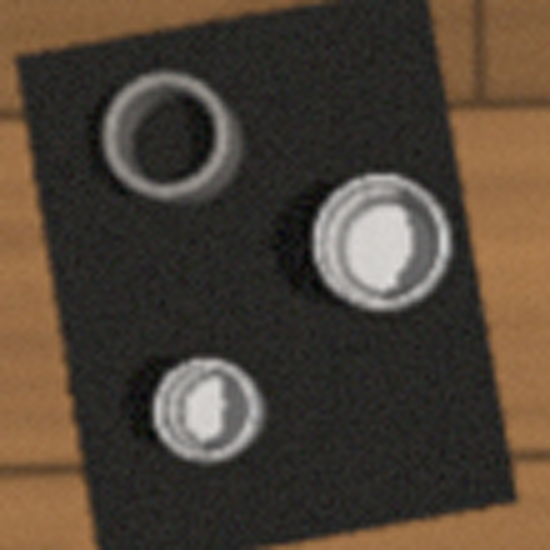

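View pics/tB.png

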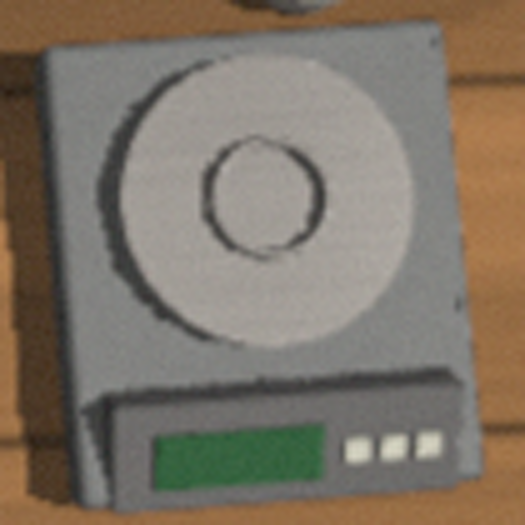

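View pics/sA.png

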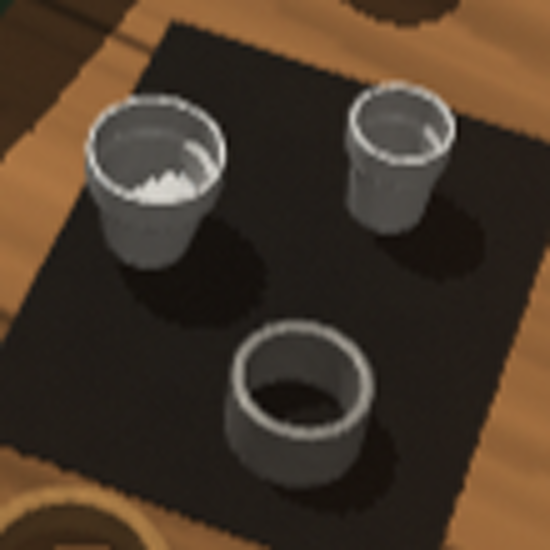

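```bash
cat > h.py <<'E'
import numpy as np, cv2
from scipy.spatial.transform import Rotation as R
from rig import arm
def T_wrist(c,o):
    T=np.eye(4);T[:3,:3]=R.from_rotvec(o["tcp_rot"]).as_matrix();T[:3,3]=o["tcp_pos"];return T@c["hand_eye"]
def plane(K,E,uv,z):
    d=E[:3,:3]@np.linalg.solve(K,[uv[0],uv[1],1]);return (E[:3,3]+d*(z-E[2,3])/d[2])[:2]
def proj(K,E,P):
    P=np.atleast_2d(P);q=(P-E[:3,3])@E[:3,:3];q=q@K.T;return q[:,:2]/q[:,2:]
def circ(c,r,z,n=60):
    a=np.linspace(0,2*np.pi,n,endpoint=False);return np.c_[c[0]+r*np.cos(a),c[1]+r*np.sin(a),0*a+z]
def crop(img,x0,y0,x1,y1,f,sets,name,K,E):
    im=cv2.resize(img[y0:y1,x0:x1],None,fx=f,fy=f,interpolation=cv2.INTER_CUBIC)
    for P,col in sets:
        for u,v in proj(K,E,P):
            cv2.circle(im,(int(round((u-x0+.5)*f-.5)),int(round((v-y0+.5)*f-.5))),1,col,-1)
    cv2.imwrite(name,im)
E
python3 - <<'E'
from h import *
K={};Ex={}
for n in("top","scene"):
    c=arm.read_camera(n);K[n]=c["intrinsics"];Ex[n]=c["extrinsics"]
f=lambda x,y,ox,oy:((x+.5)/5-.5+ox,(y+.5)/5-.5+oy)
print("L",plane(K["top"],Ex["top"],f(382,242,165,170),69),plane(K["scene"],Ex["scene"],f(156.5,151,340,240),69))
print("S",plane(K["top"],Ex["top"],f(209,411,165,170),65),plane(K["scene"],Ex["scene"],f(401.5,124,340,240),65))
print("C",plane(K["top"],Ex["top"],f(167,135,165,170),43),plane(K["scene"],Ex["scene"],f(302,379,340,240),43))
print("ring",plane(K["top"],Ex["top"],f(265,197,365,170),74),"pan",plane(K["top"],Ex["top"],f(266,200,365,170),64),plane(K["scene"],Ex["scene"],(225,206),74))
# rack corners
for p in((295,142),(331,142),(336,312),(300,313)): print("rack",plane(K["top"],Ex["top"],p,110))
s=cv2.imread("pics/scene0.png");cv2.imwrite("pics/sB.png",cv2.resize(s[160:260,170:300],None,fx=5,fy=5,interpolation=cv2.INTER_CUBIC))
E
```

```text
L [542.73352064 180.15979067] [543.32226082 183.65107276]
S [460.87186249 267.78109166] [461.44183724 271.47397055]
C [602.91887381 291.72376585] [602.55398875 294.27200571]
ring [ 553.9075878  -262.77973447] pan [ 553.47778133 -265.69438223] [ 569.8377226  -245.21232428]
rack [721.80280864  40.45776341]
rack [719.98533891 -47.60420684]
rack [307.3342345  -47.23265277]
rack [307.56552291  38.78438828]
```

View pics/sB.png

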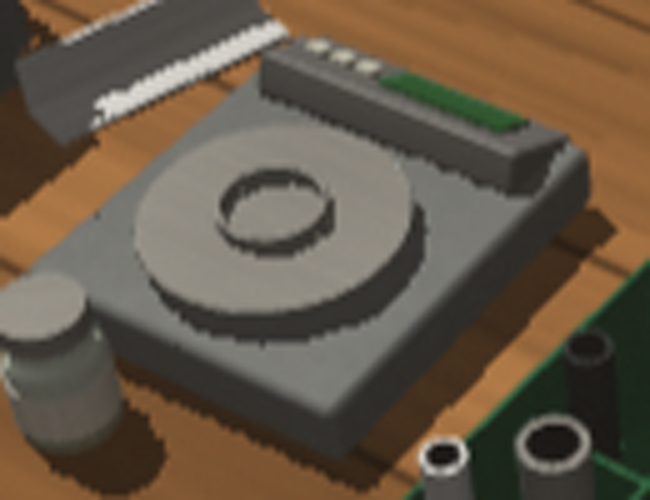

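```bash
python3 - <<'E'
from h import *
o=arm.observe();print(R.from_rotvec(o["tcp_rot"]).as_matrix().round(3))
c=arm.read_camera("scene");K,E=c["intrinsics"],c["extrinsics"]
f=lambda x,y,ox,oy:((x+.5)/5-.5+ox,(y+.5)/5-.5+oy)
print("pan",plane(K,E,f(273,219.5,170,160),64),"ring",plane(K,E,f(277,208,170,160),74))
E
```

```text
[[-0.     0.374  0.927]
 [-0.     0.927 -0.374]
 [-1.    -0.001 -0.   ]]
pan [ 556.28762185 -261.93925972] ring [ 555.63278578 -257.72430931]
```

>>> play_rows([
  [-1,[4.4,-3.6,-0.8],[0,0,0]],
  [-1,[4.4,-3.6,-0.8],[0,0,0]],
  [-1,[4.4,-3.6,-0.8],[0,0,0]],
  [-1,[4.4,-3.6,-0.8],[0,0,0]],
  [-1,[4.4,-3.6,-0.8],[0,0,0]],
  [-1,[4.4,-3.7,-1.0],[0,0,0]],
  [-1,[0,0,0],[0,0,0]],
  [-1,[0,0,0],[0,0,0]],
], newtons=30)

```text
clock: 1.3
tcp_pos: [460.3, 270.1, 181.3]
tcp_rot: [0.301, 1.55, -0.301]
ft_force: [-0.9, 0.0, 0.9]
finger_gap: 85.5
```

```bash
python3 - <<'E'
from h import *
o=arm.observe();c=arm.read_camera("wrist");print(o["clock"],o["tcp_pos"],o["tcp_rot"])
cv2.imwrite("pics/w1.png",c["color"]);E=T_wrist(c,o);K=c["intrinsics"]
print(proj(K,E,[[461,269.5,65],[543,182,69]]), proj(K,E,[o["tcp_pos"]]))
E
```

```text
1.3 [460.26299151 270.05307624 181.27701121] [ 0.30129144  1.55017123 -0.30115908]
[[322.58920289 228.38672402]
 [256.88609228 364.88997737]] [[322.77236274 312.50410546]]
```

View pics/w1.png

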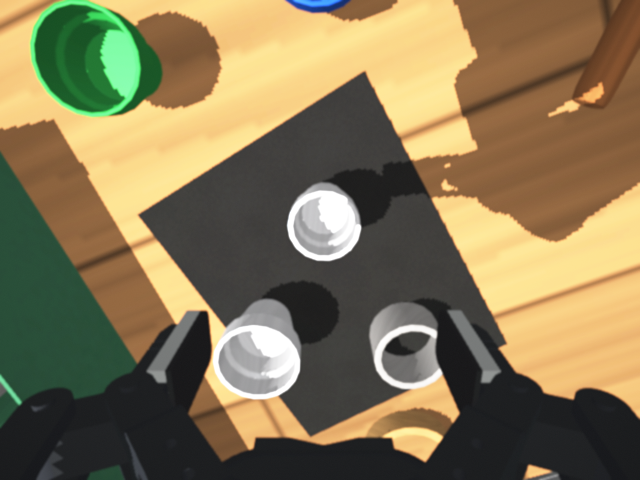

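```bash
python3 - <<'E'
from h import *
o=arm.observe();c=arm.read_camera("wrist");E=T_wrist(c,o);K=c["intrinsics"]
S=plane(K,E,(324.5,225.5),65);L=plane(K,E,(257.5,361.5),69);print(S,L)
crop(c["color"],200,170,380,410,3,[(circ(S,25,65),(0,0,255)),(circ(L,33,69),(0,0,255)),(circ(S,19,3),(0,255,0)),(circ(L,21,3),(0,255,0))],"pics/w1c.png",K,E)
E
```

```text
[459.36550111 271.90709962] [540.36121888 184.14782437]
```

View pics/w1c.png

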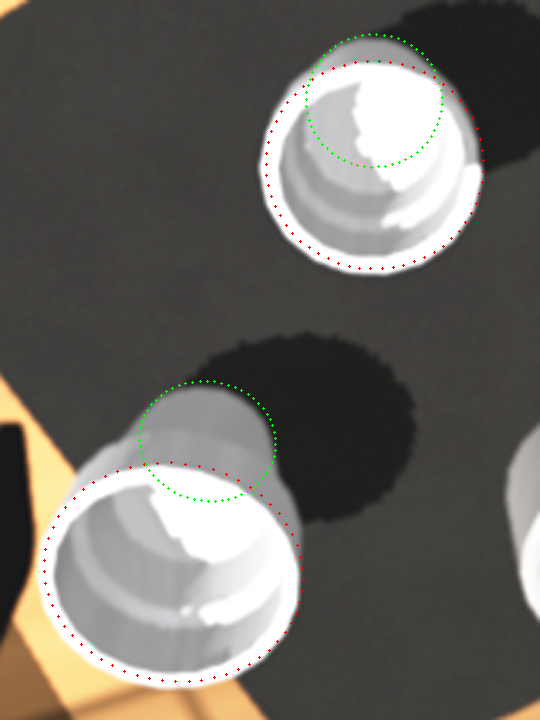

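>>> play_rows([
  [-1,[0,0.1,-2.5],[0,0,0]],
  [-1,[0,0,-2.5],[0,0,0]],
  [-1,[0,0,-2.5],[0,0,0]],
  [-1,[0,0,-2.5],[0,0,0]],
  [-1,[0,0,-2.0],[0,0,0]],
  [-1,[0,0,-1.0],[0,0,0]],
  [-1,[0,0,-0.8],[0,0,0]],
  [-1,[0,0,0],[0,0,0]],
  [-1,[0,0,0],[0,0,0]],
], newtons=40)

```text
clock: 2.52
tcp_pos: [460.9, 271.0, 43.9]
tcp_rot: [0.301, 1.549, -0.301]
ft_force: [-0.0, -0.3, -0.3]
finger_gap: 85.2
```

```bash
python3 - <<'E'
from h import *
o=arm.observe();c=arm.read_camera("wrist");print(o["tcp_pos"])
cv2.imwrite("pics/w2.png",c["color"])
E
```

```text
[460.89882177 270.99123946  43.88665389]
```

View pics/w2.png

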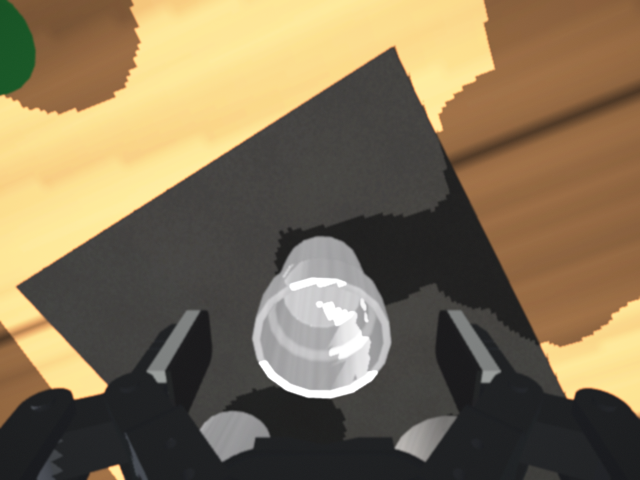

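The cup sits centred between the open fingers, with its rim at (321,338). Closing now.

>>> play_rows([
  [-0.5,[0,0,0],[0,0,0]],
  [0,[0,0,0],[0,0,0]],
  [0.5,[0,0,0],[0,0,0]],
  [1,[0,0,0],[0,0,0]],
  [1,[0,0,0],[0,0,0]],
  [1,[0,0,0],[0,0,0]],
  [1,[0,0,0],[0,0,0]],
])

```text
clock: 3.45
tcp_pos: [460.8, 270.8, 43.8]
tcp_rot: [0.301, 1.549, -0.301]
ft_force: [-1.0, -2.1, 5.2]
finger_gap: 48.1
```

```bash
python3 - <<'E'
from h import *
o=arm.observe();c=arm.read_camera("wrist");print(o["tcp_pos"],o["finger_gap"])
cv2.imwrite("pics/w3.png",c["color"])
c=arm.read_camera("scene")
cv2.imwrite("pics/s3.png",cv2.resize(c["color"][200:340,340:500],None,fx=4,fy=4,interpolation=cv2.INTER_CUBIC))
E
```

```text
[460.81741395 270.81015986  43.79743949] 48.060760509636246
```

View pics/w3.png

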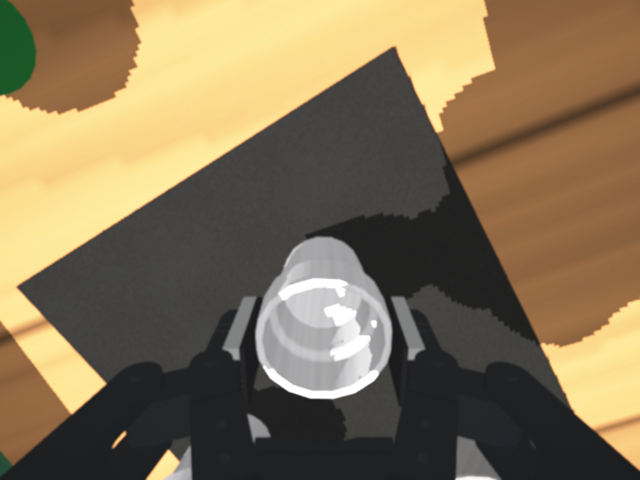

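View pics/s3.png

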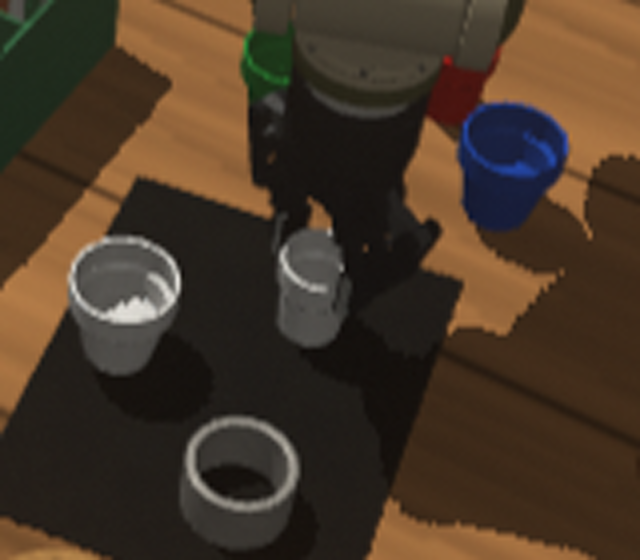

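```bash
python3 - <<'E'
from h import *
o=arm.observe();c=arm.read_camera("wrist");E=T_wrist(c,o);K=c["intrinsics"]
S=plane(K,E,(323.5,339),65);print(S, S-o["tcp_pos"][:2])
crop(c["color"],220,210,430,420,3,[(circ(S,25,65),(0,0,255)),(circ(S,22,65),(0,0,255)),(circ(S,19,3),(0,255,0))],"pics/w3c.png",K,E)
E
```

```text
[459.59456176 271.58845496] [-1.22168232  0.78817232]
```

>>> play_rows([
  [1,[0,0,1.0],[0,0,0]],
  [1,[0,0,2.5],[0,0,0]],
  [1,[0,0,3],[0,0,0]],
  [1,[0,0,2.5],[0,0,0]],
  [1,[0,0,1],[0,0,0]],
  [1,[0,0,0],[0,0,0]],
  [1,[0,0,0],[0,0,0]],
])

```text
clock: 4.47
tcp_pos: [460.1, 270.6, 142.3]
tcp_rot: [0.301, 1.551, -0.302]
ft_force: [0.4, 0.1, -1.3]
finger_gap: 48.1
```

View pics/w3c.png

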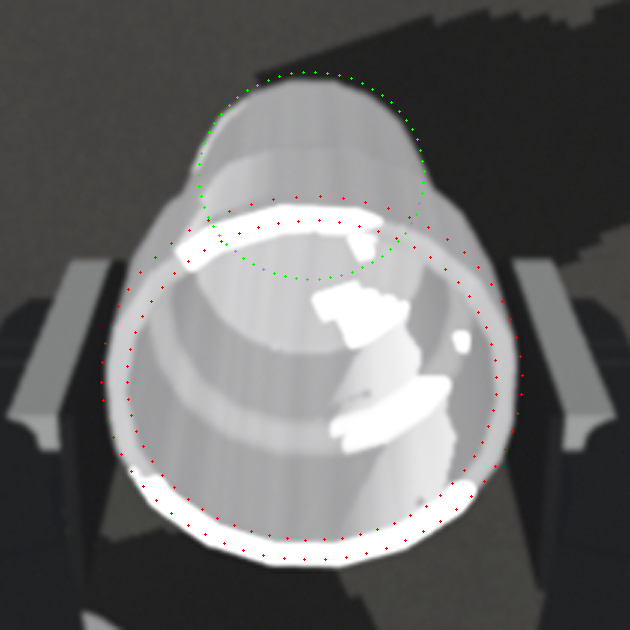

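>>> play_rows([
  [1,[1.6,-1.8,0],[0,0,0]],
  [1,[2.0,-2.1,0],[0,0,0]],
  [1,[2.0,-2.1,0],[0,0,0]],
  [1,[1.6,-1.8,0],[0,0,0]],
  [1,[0.9,-1.0,0],[0,0,0]],
  [1,[0,0,0],[0,0,0]],
  [1,[0,0,0],[0,0,0]],
  [1,[0,0,0],[0,0,0]],
])

```text
clock: 5.48
tcp_pos: [541.2, 183.4, 143.4]
tcp_rot: [0.3, 1.55, -0.3]
ft_force: [0.4, -0.1, -1.2]
finger_gap: 48.2
```

```bash
python3 - <<'E'
from h import *
o=arm.observe();c=arm.read_camera("wrist");E=T_wrist(c,o);K=c["intrinsics"]
p=o["tcp_pos"];print(p)
L=(541.8,182.5);S=p[:2]
crop(c["color"],200,170,450,420,2.4,[(circ(S,25,p[2]+21.2),(0,0,255)),(circ(S,19,p[2]-40.8),(0,0,255)),(circ(L,33,69),(0,255,0)),(circ(L,21,3),(0,255,0))],"pics/w4.png",K,E)
for n in("scene","top"):
    c=arm.read_camera(n);K,E=c["intrinsics"],c["extrinsics"];cv2.imwrite(f"pics/{n}4f.png",c["color"])
    b=(320,200,430,310) if n=="scene" else (190,170,290,270)
    crop(c["color"],*b,5,[],f"pics/{n}4.png",K,E)
E
```

```text
[541.16593076 183.43263764 143.37310028]
```

View pics/w4.png

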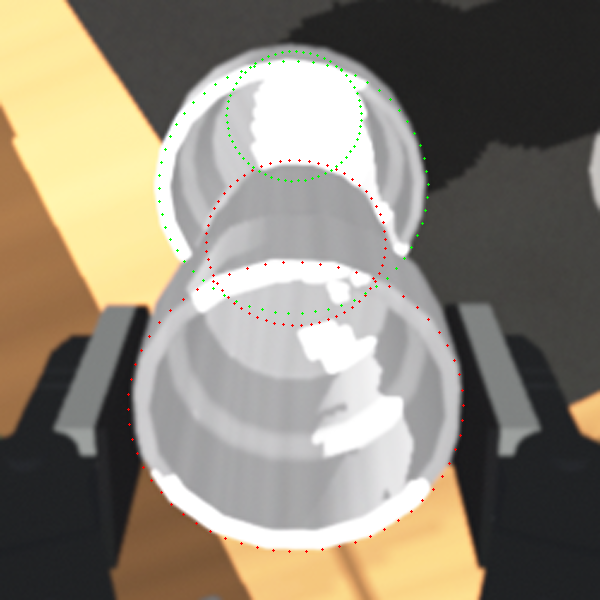

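View pics/scene4.png

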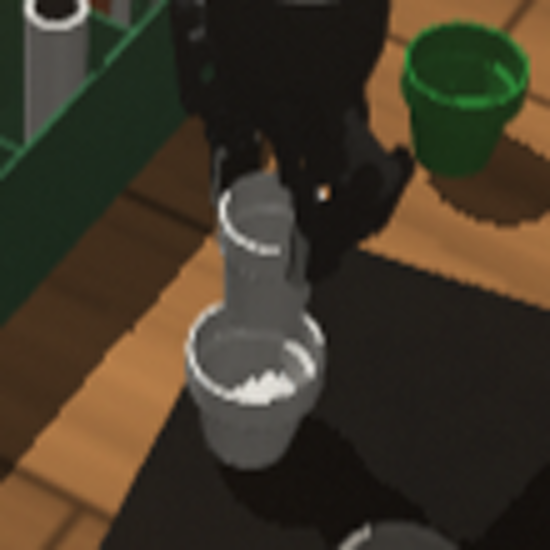

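View pics/top4.png

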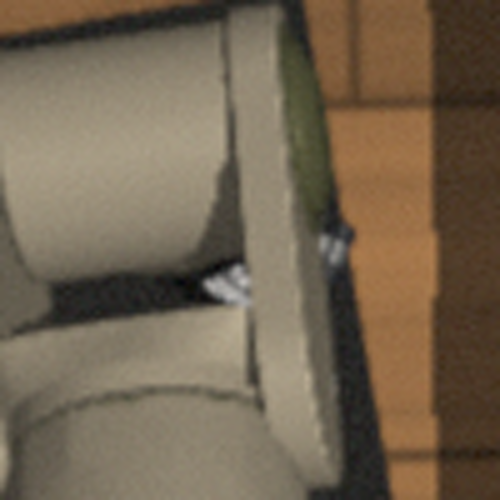

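>>> play_rows([
  [1,[0.05,-0.09,-0.5],[0,0,0]],
  [1,[0,0,-1.0],[0,0,0]],
  [1,[0,0,-1.0],[0,0,0]],
  [1,[0,0,-1.0],[0,0,0]],
  [1,[0,0,-0.8],[0,0,0]],
  [1,[0,0,-0.7],[0,0,0]],
  [1,[0,0,0],[0,0,0]],
  [1,[0,0,0],[0,0,0]],
])

```text
clock: 6.62
tcp_pos: [542.3, 181.9, 93.6]
tcp_rot: [0.301, 1.549, -0.301]
ft_force: [-0.6, 0.7, -0.5]
finger_gap: 48.7
```

```bash
python3 - <<'E'
from h import *
o=arm.observe();c=arm.read_camera("wrist");print(o["tcp_pos"])
cv2.imwrite("pics/w5.png",c["color"])
c=arm.read_camera("scene");crop(c["color"],320,200,430,310,5,[],"pics/s5.png",0,0)
E
```

```text
[542.3121866  181.94419304  93.59955712]
```

View pics/w5.png

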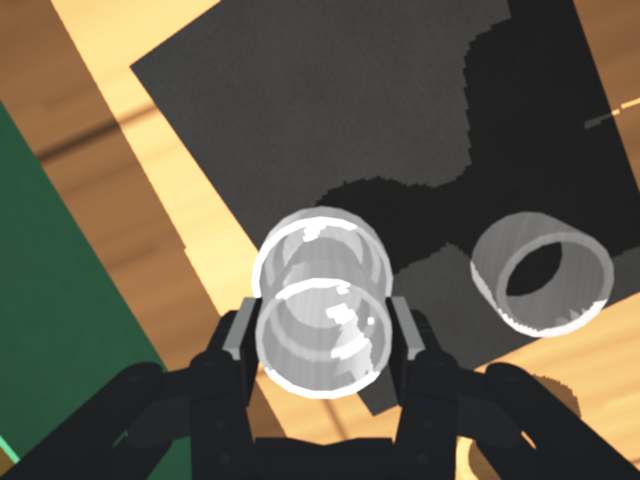

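View pics/s5.png

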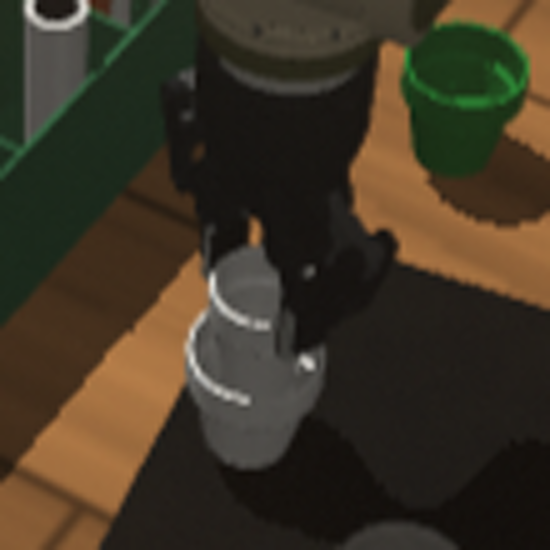

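>>> play_rows([
  [1,[0,0,-0.6],[0,0,0]],
  [1,[0,0,-0.6],[0,0,0]],
  [1,[0,0,-0.5],[0,0,0]],
  [1,[0,0,-0.3],[0,0,0]],
  [1,[0,0,-0.2],[0,0,0]],
  [1,[0,0,0],[0,0,0]],
  [1,[0,0,0],[0,0,0]],
])

```text
clock: 7.6
tcp_pos: [542.2, 181.9, 71.4]
tcp_rot: [0.301, 1.549, -0.301]
ft_force: [0.3, 0.6, -2.1]
finger_gap: 48.2
```

>>> play_rows([
  [1,[0,0,-0.1],[0,0,0]],
  [1,[0,0,-0.1],[0,0,0]],
  [1,[0,0,0],[0,0,0]],
  [1,[0,0,0],[0,0,0]],
])

```text
clock: 8.1
tcp_pos: [542.4, 181.9, 69.8]
tcp_rot: [0.301, 1.549, -0.301]
ft_force: [-1.6, 0.5, 5.8]
finger_gap: 48.6
```

```bash
python3 - <<'E'
from h import *
o=arm.observe();c=arm.read_camera("wrist");print(o["tcp_pos"],o["ft_force"])
cv2.imwrite("pics/w6.png",c["color"][150:470,150:500])
c=arm.read_camera("scene");crop(c["color"],320,200,430,310,5,[],"pics/s6.png",0,0)
E
```

```text
[542.36730272 181.90530218  69.80477341] [-1.57592591  0.45763073  5.83143154]
```

View pics/w6.png

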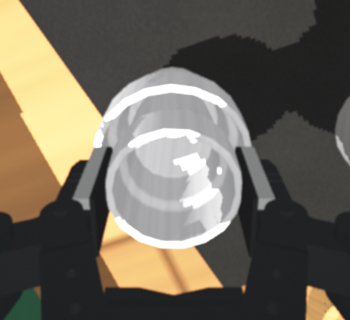

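View pics/s6.png

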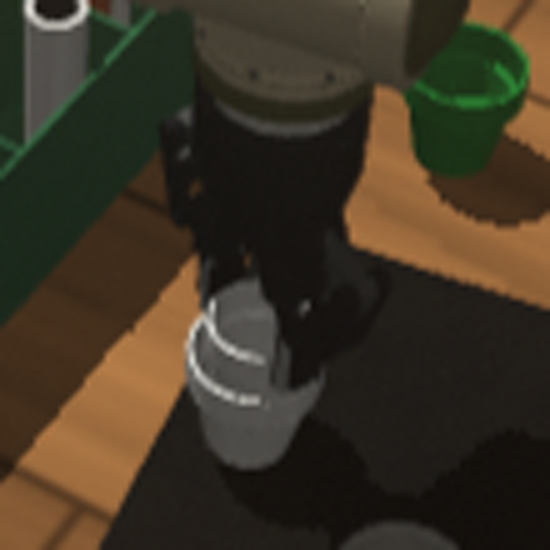

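Contact came exactly at the computed seated height, so I'm releasing.

>>> play_rows([
  [0.0,[0,0,0],[0,0,0]],
  [-0.5,[0,0,0],[0,0,0]],
  [-1,[0,0,0],[0,0,0]],
  [-1,[0,0,0],[0,0,0]],
  [-1,[0,0,0],[0,0,0]],
  [-1,[0,0,1],[0,0,0]],
  [-1,[0,0,2.5],[0,0,0]],
  [-1,[0,0,3],[0,0,0]],
  [-1,[0,0,3],[0,0,0]],
  [-1,[0,0,1],[0,0,0]],
  [-1,[0,0,0],[0,0,0]],
  [-1,[0,0,0],[0,0,0]],
])

```text
clock: 9.7
tcp_pos: [541.6, 181.8, 173.1]
tcp_rot: [0.301, 1.552, -0.302]
ft_force: [0.5, 0.4, -0.8]
finger_gap: 85.2
```

```bash
python3 - <<'E'
from h import *
o=arm.observe();c=arm.read_camera("wrist");E=T_wrist(c,o);K=c["intrinsics"];p=o["tcp_pos"];print(p)
L=(541.8,182.2)
crop(c["color"],220,120,440,340,2.6,[(circ(L,33,69),(0,255,0)),(circ(L,25,91),(0,0,255)),(circ(L,21,3),(0,255,0))],"pics/w7.png",K,E)
c=arm.read_camera("scene");crop(c["color"],320,200,430,310,5,[(circ(L,33,69),(0,255,0)),(circ(L,25,91),(0,0,255))],"pics/s7.png",c["intrinsics"],c["extrinsics"])
E
```

```text
[541.6006215  181.84213228 173.06553121]
```

View pics/w7.png

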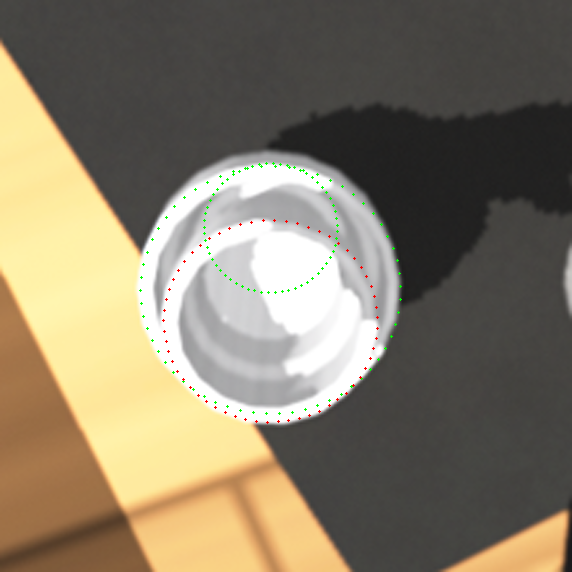

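View pics/s7.png

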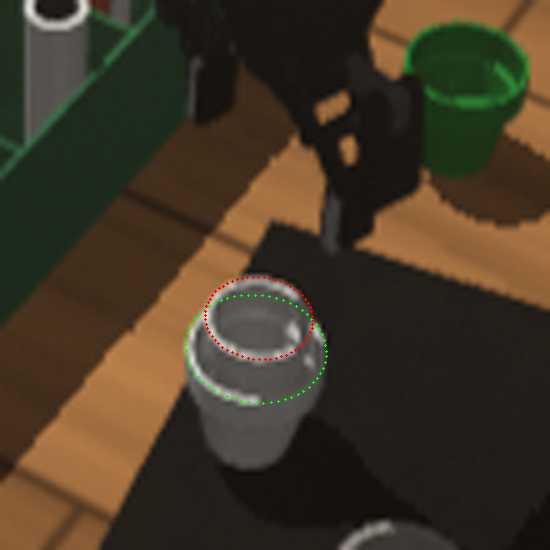

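Nested, upright and concentric to within about 1 mm. Next I go down to grip the large cup's band.

>>> play_rows([
  [-1,[0,0,-2.5],[0,0,0]],
  [-1,[0,0,-3],[0,0,0]],
  [-1,[0,0,-2.5],[0,0,0]],
  [-1,[0,0,-2],[0,0,0]],
  [-1,[0,0,-1.5],[0,0,0]],
  [-1,[0,0,-1.2],[0,0,0]],
  [-1,[0,0,-1.1],[0,0,0]],
  [-1,[0,0,0],[0,0,0]],
  [-1,[0,0,0],[0,0,0]],
], newtons=60)

```text
clock: 10.92
tcp_pos: [542.4, 182.0, 36.8]
tcp_rot: [0.301, 1.549, -0.301]
ft_force: [0.4, -0.5, -0.6]
finger_gap: 85.3
```

```bash
python3 - <<'E'
from h import *
o=arm.observe();c=arm.read_camera("wrist");print(o["tcp_pos"],o["ft_force"])
cv2.imwrite("pics/w8.png",c["color"])
E
```

```text
[542.42291744 181.96195192  36.78641784] [ 0.35943946 -0.46018693 -0.5582632 ]
```

View pics/w8.png

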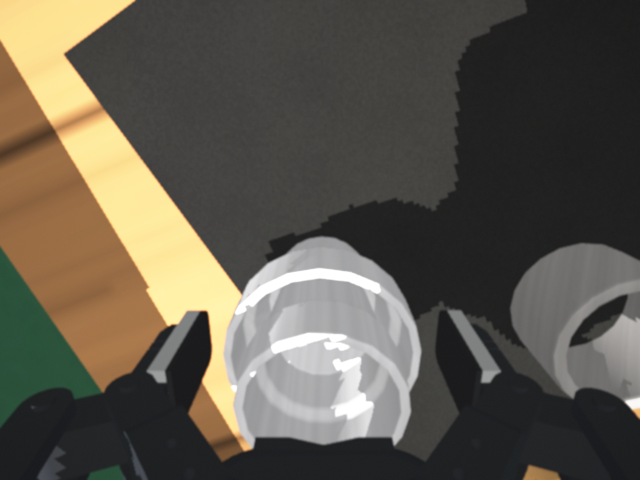

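>>> play_rows([
  [-1,[0,0,-0.3],[0,0,0]],
  [-0.6,[0,0,0],[0,0,0]],
  [0,[0,0,0],[0,0,0]],
  [0.5,[0,0,0],[0,0,0]],
  [1,[0,0,0],[0,0,0]],
  [1,[0,0,0],[0,0,0]],
  [1,[0,0,0],[0,0,0]],
  [1,[0,0,0],[0,0,0]],
])

```text
clock: 11.98
tcp_pos: [542.3, 181.8, 33.8]
tcp_rot: [0.301, 1.549, -0.301]
ft_force: [-1.6, -2.0, 6.4]
finger_gap: 64.5
```

```bash
python3 - <<'E'
from h import *
o=arm.observe();c=arm.read_camera("wrist");E=T_wrist(c,o);K=c["intrinsics"];p=o["tcp_pos"];print(p,o["ft_force"],o["finger_gap"])
S=p[:2]
crop(c["color"],190,210,450,470,2.3,[(circ(S,33,69),(0,255,0)),(circ(S,25,91),(0,0,255)),(circ(S,21,3),(0,255,0))],"pics/w9.png",K,E)
c=arm.read_camera("scene");crop(c["color"],320,200,430,310,5,[],"pics/s9.png",0,0)
E
```

```text
[542.32498449 181.78256184  33.80595495] [-1.60841465 -1.99209994  6.36065642] 64.46846903242202
```

View pics/w9.png

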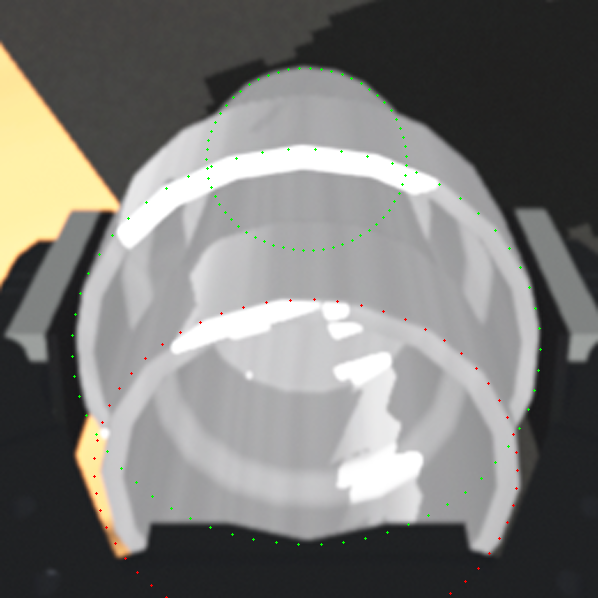

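View pics/s9.png

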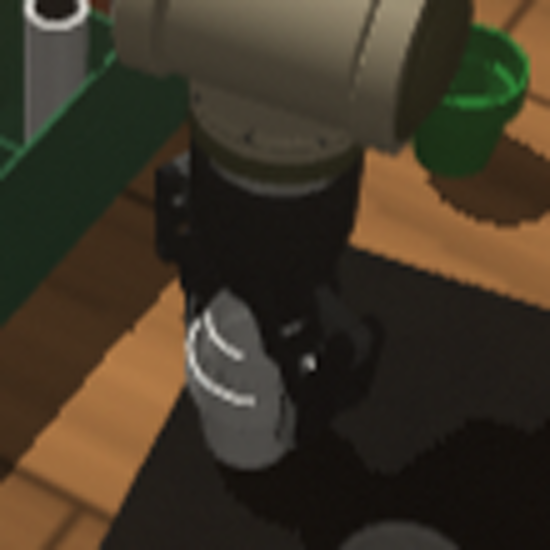

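>>> play_rows([
  [1,[0,0,0.5],[0,0,0]],
  [1,[0,0,1.0],[0,0,0]],
  [1,[0,0,1.5],[0,0,0]],
  [1,[0,0,2],[0,0,0]],
  [1,[0,0,2],[0,0,0]],
  [1,[0,0,2],[0,0,0]],
  [1,[0,0,2],[0,0,0]],
  [1,[0,0,2],[0,0,0]],
  [1,[0,0,2],[0,0,0]],
  [1,[0,0,1.5],[0,0,0]],
  [1,[0,0,1.0],[0,0,0]],
  [1,[0,0,0.5],[0,0,0]],
  [1,[0,0,0.7],[0,0,0]],
  [1,[0,0,0],[0,0,0]],
  [1,[0,0,0],[0,0,0]],
])

```text
clock: 13.95
tcp_pos: [542.0, 181.9, 219.9]
tcp_rot: [0.301, 1.55, -0.301]
ft_force: [0.7, -0.2, -3.3]
finger_gap: 64.5
```

```bash
python3 - <<'E'
from h import *
o=arm.observe();c=arm.read_camera("wrist");E=T_wrist(c,o);K=c["intrinsics"];p=o["tcp_pos"];print(p,o["ft_force"],o["finger_gap"])
S=p[:2];z=p[2]-33.8
crop(c["color"],190,210,450,470,2.3,[(circ(S,33,69+z),(0,255,0)),(circ(S,25,91+z),(0,0,255)),(circ(S,21,3+z),(0,255,0))],"pics/w10.png",K,E)
c=arm.read_camera("scene");crop(c["color"],280,100,430,250,4,[],"pics/s10.png",0,0)
E
```

```text
[541.95873537 181.89725215 219.90514411] [ 0.66467284 -0.24531121 -3.27830201] 64.50278499499579
```

View pics/w10.png

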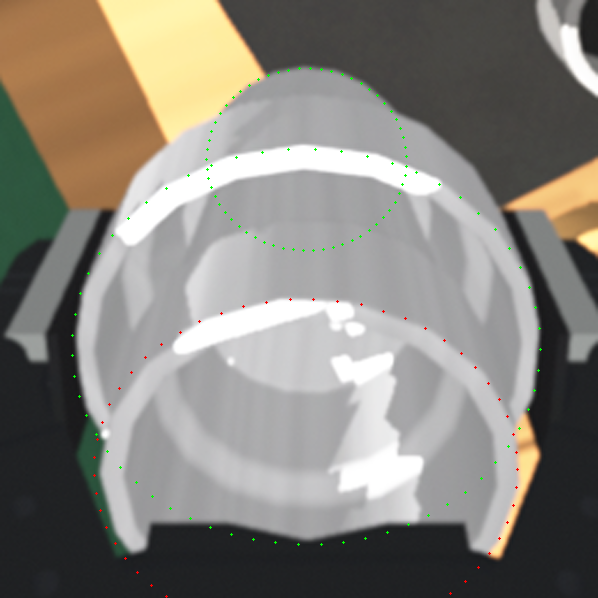

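View pics/s10.png

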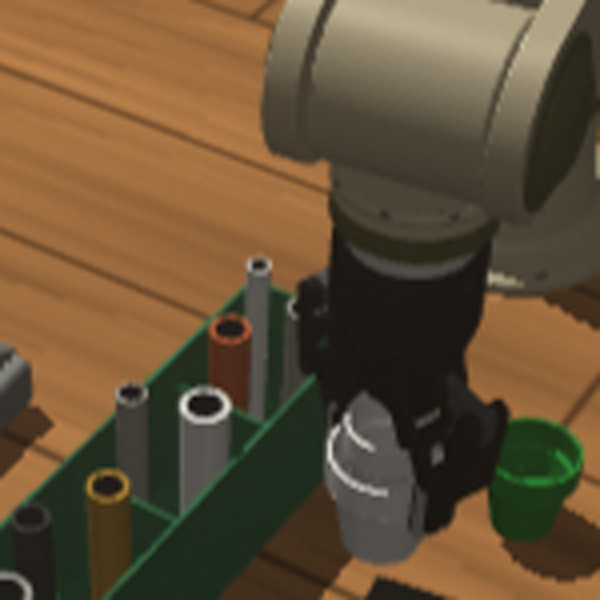

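>>> play_rows([
  [1,[0,-0.5,0],[0,0,0]],
  [1,[0,-1.2,0],[0,0,0]],
  [1,[0.2,-2,0],[0,0,0]],
  [1,[0.4,-2.5,0],[0,0,0]],
  [1,[0.5,-2.8,0],[0,0,0]],
  [1,[0.5,-2.8,0],[0,0,0]],
  [1,[0.5,-2.8,0],[0,0,0]],
  [1,[0.5,-2.8,0],[0,0,0]],
  [1,[0.5,-2.8,0],[0,0,0]],
  [1,[0.5,-2.8,0],[0,0,0]],
  [1,[0.5,-2.8,0],[0,0,0]],
  [1,[0.5,-2.8,0],[0,0,0]],
  [1,[0.5,-2.8,0],[0,0,0]],
  [1,[0.5,-2.8,0],[0,0,0]],
  [1,[0.5,-2.8,0],[0,0,0]],
  [1,[0.5,-2.8,0],[0,0,0]],
  [1,[0.4,-2.5,0],[0,0,0]],
  [1,[0.2,-2,0],[0,0,0]],
  [1,[0,-1.2,0],[0,0,0]],
  [1,[0,-0.8,0],[0,0,0]],
])

```text
clock: 16.55
tcp_pos: [613.6, -282.0, 220.2]
tcp_rot: [0.302, 1.55, -0.302]
ft_force: [1.2, 0.2, -3.7]
finger_gap: 64.4
```

>>> play_rows([
  [1,[0,-0.3,0],[0,0,0]],
  [1,[0,0,0],[0,0,0]],
  [1,[0,0,0],[0,0,0]],
])

```text
clock: 16.92
tcp_pos: [614.2, -283.6, 220.4]
tcp_rot: [0.301, 1.55, -0.301]
ft_force: [-0.7, -0.4, -3.3]
finger_gap: 64.7
```

```bash
python3 - <<'E'
from h import *
o=arm.observe();c=arm.read_camera("wrist");E=T_wrist(c,o);K=c["intrinsics"];p=o["tcp_pos"];print(p,o["ft_force"],o["finger_gap"])
print(proj(K,E,[[554,-262,74]]))
G=(554,-262)
im=c["color"].copy()
for P in (circ(G,31,74),circ(G,27,74),circ(G,75,64)):
    for u,v in proj(K,E,P): cv2.circle(im,(int(round(u)),int(round(v))),0,(0,0,255),-1)
cv2.imwrite("pics/w11.png",im)
c=arm.read_camera("scene");cv2.imwrite("pics/s11.png",c["color"])
E
```

```text
[ 614.19977443 -283.57646511  220.40125794] [-0.74924068 -0.44141002 -3.3205806 ] 64.66589326747011
[[319.50168389 128.53670144]]
```

View pics/w11.png

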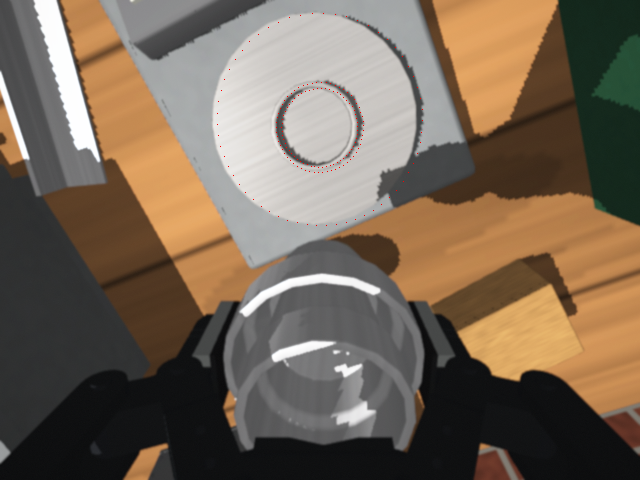

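View pics/s11.png

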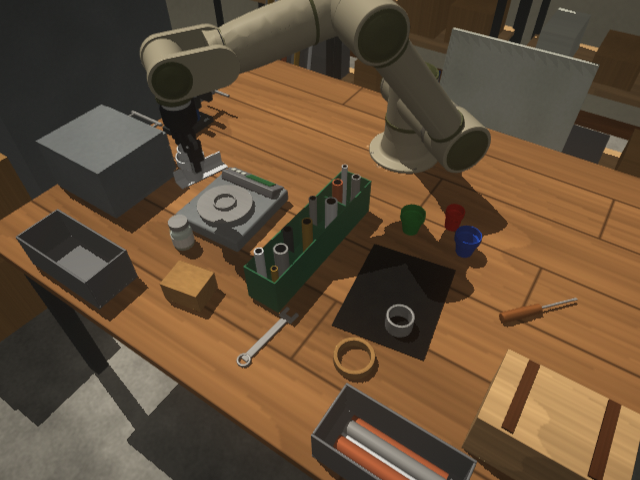

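The ring and pan outlines predicted for (554,-262) overlay the image to within about 2 px (ring near (318,127)).

>>> play_rows([
  [1,[-0.5,0.2,0],[0,0,0]],
  [1,[-1.3,0.45,0],[0,0,0]],
  [1,[-1.7,0.6,0],[0,0,0]],
  [1,[-1.5,0.5,0],[0,0,0]],
  [1,[-0.7,0.3,0],[0,0,0]],
  [1,[-0.3,0.1,-0.5],[0,0,0]],
  [1,[0,0,-1.0],[0,0,0]],
  [1,[0,0,-1.5],[0,0,0]],
  [1,[0,0,-1.5],[0,0,0]],
  [1,[0,0,-1.2],[0,0,0]],
  [1,[0,0,-0.8],[0,0,0]],
  [1,[0,0,-0.5],[0,0,0]],
  [1,[0,0,0],[0,0,0]],
  [1,[0,0,0],[0,0,0]],
  [1,[0,0,0],[0,0,0]],
])

```text
clock: 18.9
tcp_pos: [554.2, -262.7, 150.7]
tcp_rot: [0.301, 1.549, -0.301]
ft_force: [-0.4, -0.7, -3.3]
finger_gap: 64.5
```

```bash
python3 - <<'E'
from h import *
o=arm.observe();c=arm.read_camera("wrist");p=o["tcp_pos"];print(p,o["finger_gap"])
cv2.imwrite("pics/w12.png",c["color"])
c=arm.read_camera("scene");crop(c["color"],160,100,300,240,4,[(circ((554,-262),31,74),(0,0,255)),(circ(p[:2],33,p[2]+35.2),(0,255,0)),(circ(p[:2],21,p[2]-30.8),(0,255,0))],"pics/s12.png",c["intrinsics"],c["extrinsics"])
E
```

```text
[ 554.23435041 -262.68426167  150.66969942] 64.4994332570085
```

View pics/s12.png

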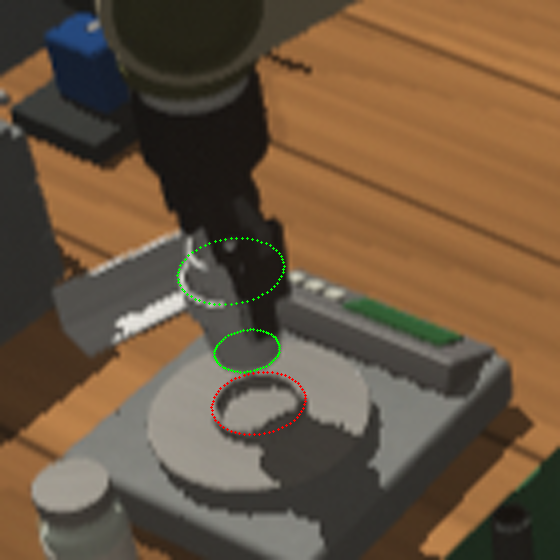

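View pics/w12.png

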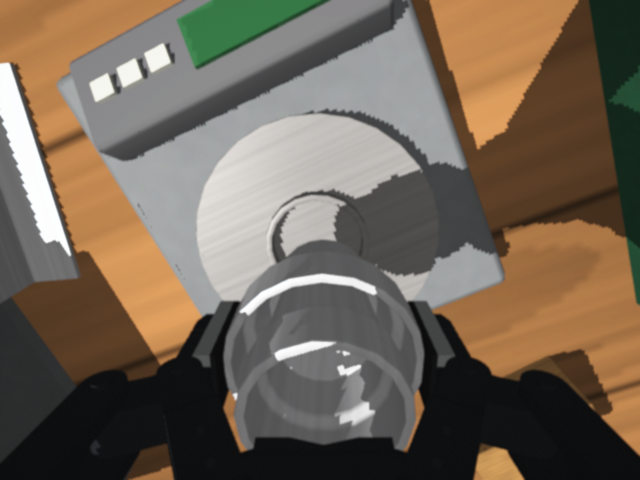

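>>> play_rows([
  [1,[0,0.05,-0.5],[0,0,0]],
  [1,[0,0,-0.8],[0,0,0]],
  [1,[0,0,-0.8],[0,0,0]],
  [1,[0,0,-0.5],[0,0,0]],
  [1,[0,0,-0.4],[0,0,0]],
  [1,[0,0,0],[0,0,0]],
  [1,[0,0,0],[0,0,0]],
  [1,[0,0,0],[0,0,0]],
  [1,[0,0,0],[0,0,0]],
])

```text
clock: 20.12
tcp_pos: [554.1, -262.1, 120.5]
tcp_rot: [0.301, 1.55, -0.301]
ft_force: [-0.2, -0.2, -2.6]
finger_gap: 64.3
```

```bash
python3 - <<'E'
from h import *
o=arm.observe();c=arm.read_camera("wrist");p=o["tcp_pos"];E=T_wrist(c,o);K=c["intrinsics"];print(p,o["finger_gap"],o["ft_force"],abs(o["qvel"]).max())
G=(554,-262);S=p[:2];z=p[2]
crop(c["color"],180,160,470,450,2,[(circ(G,31,74),(0,0,255)),(circ(G,75,64),(0,0,255)),(circ(S,33,z+35.2),(0,255,0)),(circ(S,21,z-30.8),(0,255,0)),(circ(S,25,z+57.2),(255,0,0))],"pics/w13.png",K,E)
c=arm.read_camera("scene");crop(c["color"],160,100,300,240,4,[(circ(G,31,74),(0,0,255)),(circ(S,21,z-30.8),(0,255,0))],"pics/s13.png",c["intrinsics"],c["extrinsics"])
E
```

```text
[ 554.14218852 -262.12970773  120.45015514] 64.31255186482723 [-0.18266926 -0.1566149  -2.58802443] 0.0018706228236313595
```

View pics/w13.png

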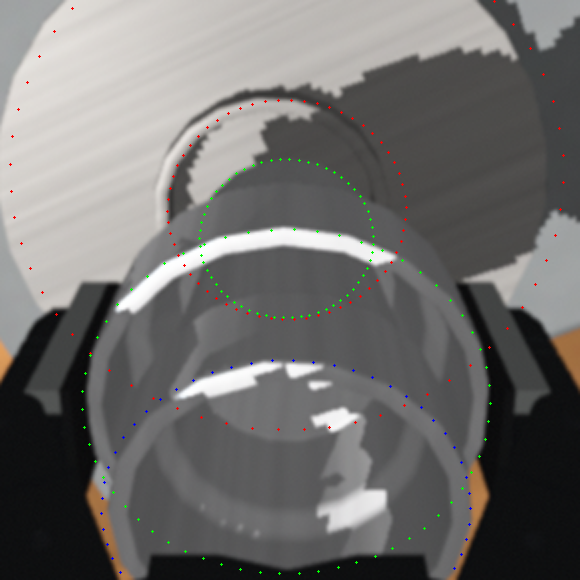

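View pics/s13.png

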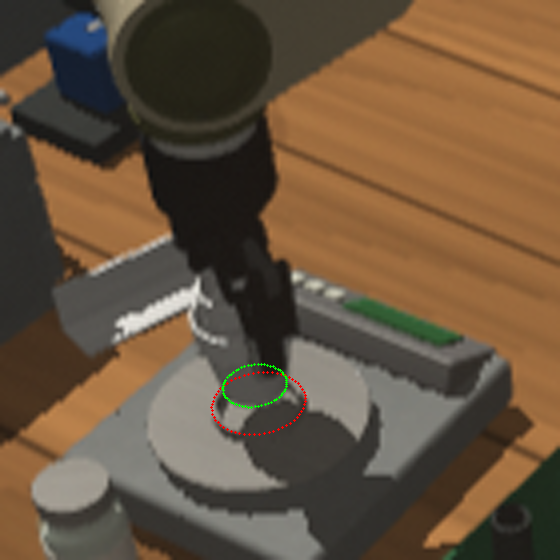

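The close view puts the ring about 2–3 mm to the left of my estimate and 1 mm toward the camera. I'm making a small correction.

>>> play_rows([
  [1,[-0.07,-0.1,0],[0,0,0]],
  [1,[-0.07,-0.1,0],[0,0,0]],
  [1,[0,0,0],[0,0,0]],
  [1,[0,0,0],[0,0,0]],
  [1,[0,0,0],[0,0,0]],
  [1,[0,0,0],[0,0,0]],
])

```text
clock: 20.98
tcp_pos: [552.7, -264.1, 120.3]
tcp_rot: [0.301, 1.55, -0.301]
ft_force: [-0.1, 0.1, -3.1]
finger_gap: 64.4
```

```bash
python3 - <<'E'
from h import *
o=arm.observe();c=arm.read_camera("wrist");p=o["tcp_pos"];E=T_wrist(c,o);K=c["intrinsics"];print(p,o["finger_gap"],o["ft_force"],abs(o["qvel"]).max())
G=(552.8,-264);S=p[:2];z=p[2]
crop(c["color"],160,120,480,440,1.8,[(circ(G,31,74),(0,0,255)),(circ(G,75,64),(0,0,255)),(circ(S,33,z+35.2),(0,255,0))],"pics/w14.png",K,E)
c=arm.read_camera("top");crop(c["color"],365,150,470,255,5,[(circ(G,31,74),(0,0,255)),(circ(S,33,z+35.2),(0,255,0))],"pics/t14.png",c["intrinsics"],c["extrinsics"])
E
```

```text
[ 552.70956137 -264.06668675  120.29856951] 64.3768592299072 [-0.0737407   0.0962657  -3.12663628] 0.0014968389269752235
```

View pics/w14.png

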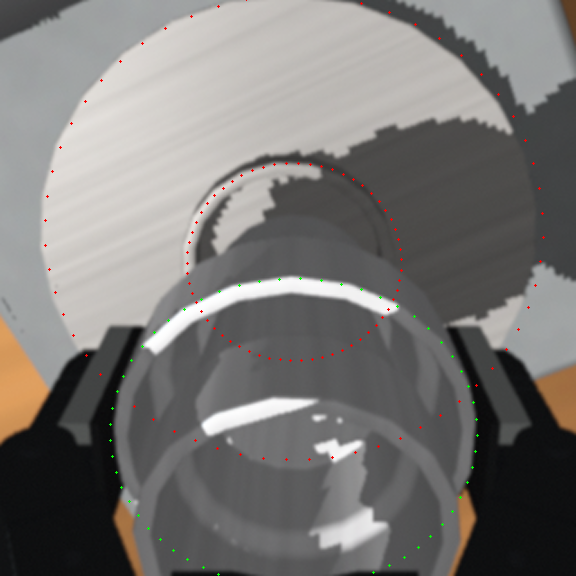

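View pics/t14.png

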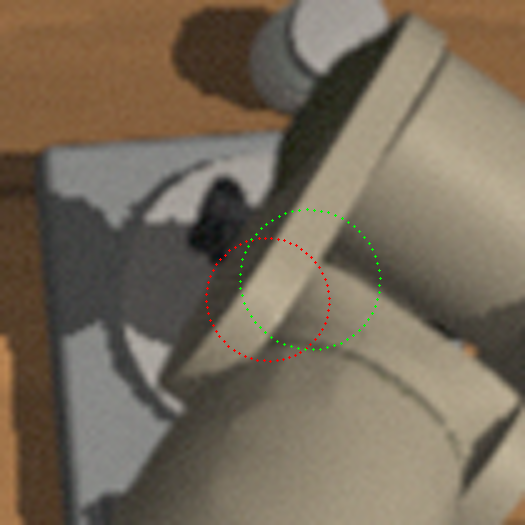

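```bash
python3 - <<'E'
from rig import arm
print(arm.close_job()); print(arm.observe()["tcp_pos"])
E
```

```text
the job is handed in; nothing more can be done
None
the job is handed in; nothing more can be done
```

I nested the small cup in the large one on the mat and let go. I then gripped the large cup and carried the pair over the rack with its underside about 189 mm above the bench. I handed the job in at about 21 s, holding the pair still over the scale's ring. No verdict was reported.

**Last checks before handing in:**
- **Position:** the tool was at (552.7, -264.1, 120.3) mm, which puts the large cup's underside about 15.5 mm above the ring's top edge. In the close wrist view, the pan and ring outlines matched to about 1 mm.
- **Hold:** finger opening was 64.4 mm at 60 N grip, and the joints were effectively still. Wrist force was only about 3 N, the weight of the cups.
- **Nesting:** in the wrist view the two cups were still nested, with axes about 1 mm apart.

**Disagreements:**
- The scene and top cameras differed by about 3.5 mm in y throughout.
- My first ring estimate was about 2–3 mm off in the close wrist view. I corrected by about 2.5 mm before handing in.
- In the last top view the arm hid the cups and most of the ring, so only the wrist camera confirmed the final centring.

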